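# Lay out the bench for a chloride calibration

## Task

Lay out the bench for a chloride calibration: in the three empty compartments of the white tray, stand the white-capped blank next to the black-capped rinse bottle, the red-capped strong standard next to the green-capped check bottle, and the yellow-capped weak standard between those two. Stand the beaker centred on the stirrer's round plate and have its blue cover seated on top of it, knob up. Set everything down upright without dropping it, and leave the rinse bottle, the check bottle and the glass flask where they are.

Things in the scene. Friction and masses are not known exactly. Their poses are not given: they have to be found in the camera images.
- blank_mid (a point): The blank: pale plastic bottle, 82 mm tall: round body 44 mm in diameter up to 56 mm, screw cap 36 mm in diameter from 64 to 82 mm; white cap and label stripe; 0.1 kg. Loose, standing upright on the bench. Point: on its axis at half height, 41 mm above its underside; z up.
- weak_mid (a point): The weak standard: pale plastic bottle, 82 mm tall: round body 44 mm in diameter up to 56 mm, screw cap 36 mm in diameter from 64 to 82 mm; yellow cap and label stripe; 0.1 kg. Loose, standing upright on the bench. Point: on its axis at half height, 41 mm above its underside; z up.
- strong_mid (a point): The strong standard: pale plastic bottle, 82 mm tall: round body 44 mm in diameter up to 56 mm, screw cap 36 mm in diameter from 64 to 82 mm; red cap and label stripe; 0.1 kg. Loose, standing upright on the bench. Point: on its axis at half height, 41 mm above its underside; z up.
- rinse_mid (a point): The rinse bottle: pale plastic bottle, 82 mm tall: round body 44 mm in diameter up to 56 mm, screw cap 36 mm in diameter from 64 to 82 mm; black cap and label stripe; 0.1 kg. It already stands in one of the two end compartments of the tray; it is loose and stays there. Point: on its axis at half height, 41 mm above its underside; z up.
- check_mid (a point): The check bottle: pale plastic bottle, 82 mm tall: round body 44 mm in diameter up to 56 mm, screw cap 36 mm in diameter from 64 to 82 mm; green cap and label stripe; 0.1 kg. It already stands in the other end compartment of the tray; it is loose and stays there. Point: on its axis at half height, 41 mm above its underside; z up.
- tray: White bottle tray with a dark grey floor, fixed to the bench: a row of five open compartments along its y axis, 354 mm long (y) by 74 mm wide (x), walls 4 mm thick, 18 mm high, floor 4 mm thick. Compartments are 66 mm square inside, centres on the y axis at -140, -70, 0, +70, +140 mm; the middle three are empty at the start. Origin: centre of its underside, on the bench; z up.
- beaker_mid (a point): Pale plastic beaker with thin blue rings, open at the top, straight round wall: 56 mm outer diameter, 50 mm inner diameter, 72 mm tall, about 0.06 kg; loose, upright on the bench. Point: on its axis at half height, 36 mm above its underside; z up.
- cover_knob (a point): Blue beaker cover, 0.05 kg, loose, lying knob up: disc 72 mm in diameter, 4 mm thick; upright round knob 18 mm in diameter, 30 mm tall; under the disc a plug 34 mm in diameter, 5 mm deep, that goes inside the beaker's mouth while the disc rests on the rim. Point: on the knob's axis, 8 mm below its top, 22 mm above the disc, 26 mm above the disc's lower face, 31 mm above the plug's underside; z up.
- plate (a point): Magnetic stirrer, fixed to the bench: white housing 165 mm (x) by 130 mm (y) with a black knob on its front and a flat round dark grey plate on top, 110 mm in diameter. Point: centre of the plate's top face, 52 mm above the bench; the plate stands 5 mm proud of the housing; z up.
- flask_mid (a point): Volumetric flask of glass with a blue stopper, 170 mm tall, bulb 62 mm in diameter, long neck 15 mm; loose, a bystander beyond the work. Point: on its axis in the bulb, 30 mm above its underside.
Things that resemble listed ones, but are neither listed nor needed, are in the scene too. What is shaped like the part that bears weak_mid but brown is not meant. Of the things that look like the part that bears cover_knob, the smaller one is meant.

How it is judged:
At the end, for the whole second after the job is handed in: White, yellow, red caps upright in the tray's middle compartments, white beside black, red beside green; black and green within 30 mm of their start; beaker within 15 mm of the plate's centre, cover level on its rim within 12 mm; flask within 40 mm of its start; all released, at rest (x of blank_mid in the frame of tray between -0.022 and 0.022 m and z of blank_mid in the frame of tray between 0.038 and 0.052 m and angle between each of blank_mid, weak_mid, strong_mid, rinse_mid, check_mid's own z axis and vertical below 0.12 rad and x of weak_mid in the frame of tray between -0.022 and 0.022 m and z of weak_mid in the frame of tray between 0.038 and 0.052 m and x of strong_mid in the frame of tray between -0.022 and 0.022 m and z of strong_mid in the frame of tray between 0.038 and 0.052 m and x of rinse_mid in the frame of tray between -0.022 and 0.022 m and z of rinse_mid in the frame of tray between 0.038 and 0.052 m and x of check_mid in the frame of tray between -0.022 and 0.022 m and z of check_mid in the frame of tray between 0.038 and 0.052 m and y of weak_mid in the frame of tray between -0.022 and 0.022 m and y of blank_mid in the frame of tray between -0.095 and 0.095 m and horizontal distance between blank_mid and rinse_mid below 0.105 m and distance of each of rinse_mid, check_mid from where it was at the start of the episode below 0.03 m and y of strong_mid in the frame of tray between -0.095 and 0.095 m and horizontal distance between strong_mid and check_mid below 0.105 m and horizontal distance between beaker_mid and plate below 0.015 m and angle between each of beaker_mid, cover_knob's own z axis and vertical below 0.08 rad and z of beaker_mid in the frame of plate between 0.031 and 0.041 m and horizontal distance between cover_knob and beaker_mid below 0.012 m and z of cover_knob in the frame of beaker_mid between 0.056 and 0.068 m and distance of flask_mid from where it was at the start of the episode below 0.04 m and angle between flask_mid's own z axis and vertical below 0.2 rad and linear speed of each of blank, weak, strong, beaker, cover below 0.02 m/s and contact force between each of blank, weak, strong, beaker, cover and the fingers below 0.05 N); the robot touches nothing.
It fails at once if one of the three bottles is dropped (in free fall more than about 30 mm above where it would stand) ((height (world z) of blank_mid above 0.075 m and contact force between blank and anything else below 0.02 N) or (height (world z) of weak_mid above 0.075 m and contact force between weak and anything else below 0.02 N) or (height (world z) of strong_mid above 0.075 m and contact force between strong and anything else below 0.02 N)).
It fails at once if the beaker is dropped (in free fall more than about 30 mm above where it would stand) (height (world z) of beaker_mid above 0.118 m and contact force between beaker and anything else below 0.02 N).
It fails at once if the cover is dropped (in free fall more than about 30 mm above where it would stand) (height (world z) of cover_knob above 0.18 m and contact force between cover and anything else below 0.02 N).
It fails at once if the rinse bottle, the check bottle or the glass flask is knocked over (angle between any of rinse_mid, check_mid, flask_mid's own z axis and vertical above 0.5 rad).
It also fails if it takes over 125 s, if anything falls off the work surface, if the arm or the gripper's body presses on something with over 40 N, if the wrist force passes 120 N, or if a joint passes its speed limit or range.

## Robot

A 6-joint arm with a two-finger parallel gripper is mounted at the origin on the work surface. World frame = base frame: x ahead of the robot, y to its left, z up, the work surface at z = 0. Lengths are in m, angles in rad, forces in N, time in s.
With the tool pointing down it reaches from about 0.25 to 0.85 m from the base axis. Payload 12.5 kg.
Tool frame: the origin (TCP) lies at the very end of the fingers, on their centre line; the grasp point (between the pads) lies 19 mm behind it; z points along the fingers, y is the line along which they close (so a half turn about z gives the same grasp; the last joint's range is limited). The gripper opens to 93 mm and grips with 3 to 60 N. Pads are 15 mm wide; open, the fingers measure 128 mm over their backs; the gripper's body (75 mm by 188 mm) begins 65 mm behind the grasp point.
Start: joints at [1.205, 0.351, 1.652, -0, 1.139, -0.085], TCP at [0.152, 0.528, 0.183] pointing down, gripper open.
Joint ranges: [-2.75, 2.75], [-0.79, 2.1], [0.01, 2.65], [-1.57, 4.71], [0.07, 3.14], [-2.87, 2.87]. Speed limits (rad/s): [2.22, 2.22, 2.79, 3.14, 3.14, 3.14].

## Interface

Orientations are given as a rotation vector (axis times angle).
In Python, from rig import arm gives the robot as it stands. The module is installed in compiled form; this text tells all that it offers.
- The arm moves only by the tool jog_arm, never from a script. Its argument "motion" is a list of rows, each an object with "slide": the shift along the tool's x, y, z as a fraction of full scale, a list of three; "spin": the turn about the tool's z as a fraction of full scale. A call has 1 to 20 rows; each row shifts and turns the commanded pose from where the row before left it, along the tool's axes as they then stand; what a row does not reach is not made up. Full scale, the value 1, is 0.3 m for a shift and 45 degrees for a turn. A row lasts 1/8 s, in which the tool goes at most 62.5 mm and 10.7 degrees, less where a joint would pass 70% of its speed; a pose out of reach is approached as far as the arm can. A call with a number of a shift or a turn outside -1 to 1 is refused whole. A call with a gripper value outside its range is refused whole. "jaw" is the opening, from 0 (shut) to 1 (fully open), set as the call begins (left out, the last holds). The fingers move at their own pace and stop on an object; "force" is the grip in N (left out, the last holds). Time passes only in rows, so rows that do not move let the fingers close. It gives the time, the measured TCP pose, the force, the opening and the grip force at its end, in the units of the state.
- arm.get_state(): the state, without advancing time (a new reading comes with each control period).
- arm.grab_frame(name): name is "scene" or "top"; returns the picture (480x640x3 uint8, red, green, blue); there is no depth.
- arm.get_calibration(name): a dict with "mtx" (3x3 intrinsics, pixels), "R" (3x3) and "t" (3): a world point X has camera coordinates R X + t. Camera axes: x right, y down, z forward; pixel columns grow to the right and rows downward; lengths in m; the calibration is good to about 2 mm. A picture is of the moment at which its call begins. get_calibration takes no time and is no camera call.
- arm.sign_off(): hands the job in; it is judged then, once.
The state is a dict: "t": time; "qpos": joint angles; "dq": joint speeds; "joint_torque": joint torques, N m; "tool_pos": TCP position; "ee_rot": TCP orientation; "wrist_force": force on the tool from outside, world axes, zero at the start; "wrist_torque": the same for the moment, N m; "grip_width": opening from 0.0 (shut) to 1.0 (fully open); "gripper_force": force on a finger pad.
Only numpy, scipy, OpenCV 4.12 (cv2) and the standard library are available. Lean on these libraries where they do the work, as an engineer would, in place of code of your own. Each camera call takes 0.05 s, during which the arm holds its last target. There are 200 camera calls.

## Working session

There is one attempt and no reset: what is moved stays moved. The work goes in short steps, Python scripts to look and compute and a tool call to move; the robot and the scene stay as the last step left them, time stands still between calls to the robot, and variables do not carry over. Pictures are saved under pics/ and viewed, at most 14 in all, crops included, and the job is handed in when it is done.

Besides the shell and the picture viewer there is one more tool, called as name([rows], argument=value, ...), one row to a line, values as JSON. jog_arm: Moves the arm, as the interface text tells. Its arguments: {"type":"object","properties":{"motion":{"type":"array"},"jaw":{"type":"number"},"force":{"type":"number"}},"required":["motion"]}

```bash
mkdir -p pics
python3 - <<'E'
from rig import arm
import cv2,json
for n in("scene","top"):
    cv2.imwrite(f"pics/{n}0.png",arm.grab_frame(n)[:,:,::-1]); c=arm.get_calibration(n); print(n,c)
print(arm.get_state())
E
```

```text
scene {'mtx': array([[440.18420884,   0.        , 329.16111335],
       [  0.        , 440.18420884, 239.06418473],
       [  0.        ,   0.        ,   1.        ]]), 'R': array([[-0.11072261,  0.9938463 , -0.00316662],
       [ 0.6836149 ,  0.07384679, -0.72609732],
       [-0.7213953 , -0.08256014, -0.68758465]]), 't': array([ 0.08557988, -0.31124859,  1.27487551])}
top {'mtx': array([[594.04434107,   0.        , 316.63059612],
       [  0.        , 594.04434107, 243.14567999],
       [  0.        ,   0.        ,   1.        ]]), 'R': array([[ 0.00483376, -0.99989393, -0.01373907],
       [-0.99541368, -0.0034985 , -0.09560002],
       [ 0.09554181,  0.01413817, -0.99532501]]), 't': array([-0.01661972,  0.55129786,  1.28152926])}
{'t': 0.1, 'qpos': array([ 1.20540878e+00,  3.51142915e-01,  1.65236304e+00,  4.39117153e-06,
        1.13910554e+00, -8.45957372e-02]), 'dq': array([-4.76927375e-05, -2.23689678e-03, -2.67561754e-03,  5.19484642e-04,
        1.43460658e-03,  2.22783752e-04]), 'joint_torque': array([ 2.88884083e-03, -4.98033249e+01, -2.85711265e+01,  7.00779213e-02,
        2.39096285e-02, -1.20466785e-05]), 'tool_pos': array([0.15226079, 0.52814062, 0.18217577]), 'ee_rot': array([-4.39589644e-01, -3.11045180e+00,  1.55853994e-03]), 'wrist_force': array([ 0.53727485, -0.25482638,  0.41910164]), 'wrist_torque': array([ 0.03119177,  0.03526517, -0.0154281 ]), 'gripper_force': 0.0, 'grip_width': 0.9990384679321046}
```

View pics/scene0.png

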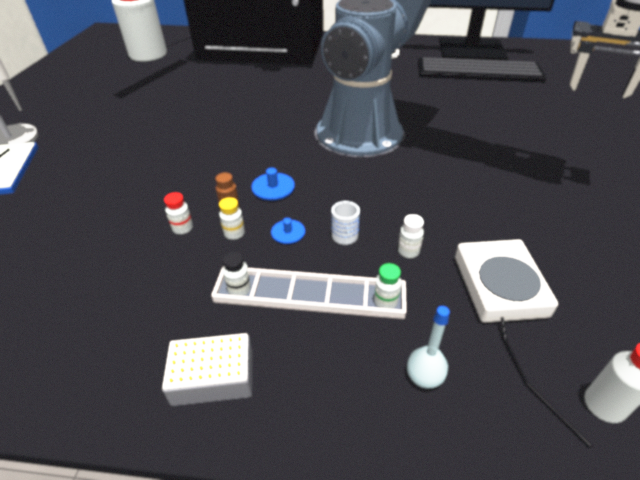

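View pics/top0.png

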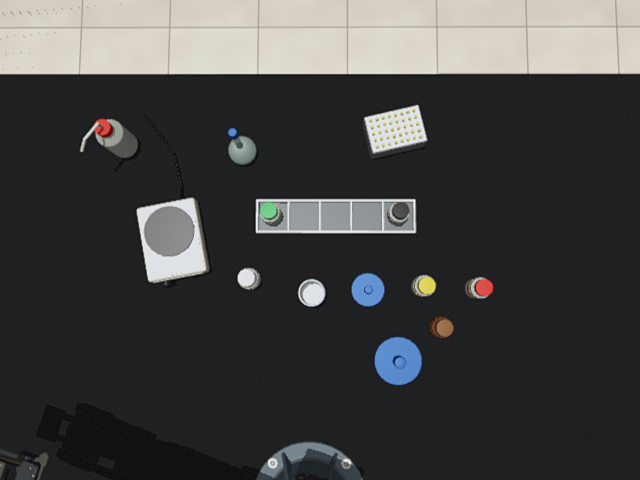

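Scene view: red (178,215), yellow (232,220), small cover (288,231), beaker (345,222), white (411,236), tray with black left and green right, and stirrer (505,280). Top view: tray from (256,200) to (415,233), plate (169,231), beaker (312,293), small cover (368,290), white (248,278), yellow (426,286), red (483,288), flask (242,150).

```bash
cat > h.py <<'E'
import cv2,numpy as np
from rig import arm
def cast(n,u,v,z):
    c=arm.get_calibration(n); R,t=c["R"],c["t"]; C=-R.T@t
    d=R.T@np.linalg.inv(c["mtx"])@[u,v,1]
    return (C+d*(z-C[2])/d[2])
def proj(n,X):
    c=arm.get_calibration(n); p=c["mtx"]@(c["R"]@np.array(X)+c["t"]); return p[:2]/p[2]
def blob(mask,seed,r):
    m=np.zeros_like(mask); cv2.circle(m,seed,r,255,-1); m&=mask
    cs,_=cv2.findContours(m,cv2.RETR_EXTERNAL,cv2.CHAIN_APPROX_NONE)
    return max(cs,key=cv2.contourArea)
def hsv(im,lo,hi): return cv2.inRange(cv2.cvtColor(im,cv2.COLOR_RGB2HSV),lo,hi)
E
python3 - <<'E'
from h import *
im=cv2.cvtColor(cv2.imread("pics/top0.png"),cv2.COLOR_BGR2RGB)
g=lambda *a:hsv(im,*a)
red=g((0,150,90),(6,255,255))|g((174,150,90),(180,255,255))
items={"red":(red,(483,288),16,.082),"yellow":(g((22,120,80),(35,255,255)),(426,286),16,.082),
"green":(g((50,120,60),(80,255,255)),(269,211),16,.082),"black":(g((0,0,0),(180,255,70)),(400,211),10,.082),
"white":(g((0,0,190),(180,60,255)),(248,277),18,.082),"whiteall":(g((0,0,60),(180,90,255)),(248,277),18,.082),
"beaker":(g((0,0,90),(180,255,255)),(312,293),22,.072),"cover":(g((100,80,60),(125,255,255)),(368,290),26,.007),
"plate":(g((0,0,50),(180,60,160)),(169,231),30,.052),"tray":(g((0,0,50),(180,255,255)),(336,216),95,.018),"flask":(g((70,20,60),(110,255,255)),(242,150),18,.03)}
for k,(m,s,r,z) in items.items():
    c=blob(m,s,r)
    (u,v),(w,h),a=cv2.minAreaRect(c)
    e,rr=cv2.minEnclosingCircle(c)
    print(k,"rect",np.round([u,v,w,h,a],1),cast("top",u,v,z).round(4),"circ",np.round([*e,rr],1),cast("top",*e,z).round(4)[:2])
crops=[im[y-28:y+28,x-28:x+28] for x,y in[(248,278),(312,293),(368,290),(426,286),(483,288),(269,213),(400,213),(172,238)]]
b=np.vstack([np.hstack(crops[:4]),np.hstack(crops[4:])])
cv2.imwrite("pics/c1.png",cv2.resize(b,None,fx=3.5,fy=3.5,interpolation=cv2.INTER_NEAREST)[:,:,::-1])
E
```

```text
red rect [484. 287.  16.  18.  90.] [ 0.4554 -0.3645  0.082 ] circ [484.  287.    9.2] [ 0.4554 -0.3645]
yellow rect [426.5 285.   16.   17.   90. ] [ 0.459  -0.2449  0.082 ] circ [426.8 285.1   9.1] [ 0.4589 -0.2456]
green rect [271.9 214.9   4.7  13.6  54. ] [0.6058 0.08   0.082 ] circ [270.5 213.    6.8] [0.6099 0.083 ]
black rect [404.1 206.9  13.6   5.3  54. ] [ 0.6236 -0.1999  0.082 ] circ [402.3 208.3   6.8] [ 0.6207 -0.1959]
white rect [245.5 277.   16.   15.   90. ] [0.4741 0.1339 0.082 ] circ [245.3 277.2   8.6] [0.4737 0.1344]
whiteall rect [248.5 278.5  21.   23.   90. ] [0.471  0.1275 0.082 ] circ [248.4 278.2  11.8] [0.4716 0.1278]
beaker rect [311.5 292.5  27.   27.   90. ] [ 0.4424 -0.0047  0.072 ] circ [311.2 292.4  14. ] [ 0.4427 -0.0041]
cover rect [367.5 289.   33.   34.    0. ] [ 0.4516 -0.1272  0.007 ] circ [367.6 289.2  17.2] [ 0.4512 -0.1275]
plate rect [169. 231.  48.  50.  90.] [0.5742 0.3058 0.052 ] circ [169.2 230.9  25.3] [0.5744 0.3054]
tray rect [335.5 215.5 161.   35.   -0. ] [ 0.6141 -0.0559  0.018 ] circ [335.5 215.5  82.2] [ 0.6141 -0.0559]
flask rect [241.4 149.4  29.4  28.5  18.4] [0.7606 0.1548 0.03  ] circ [241.2 148.3  16. ] [0.7633 0.1552]
```

View pics/c1.png

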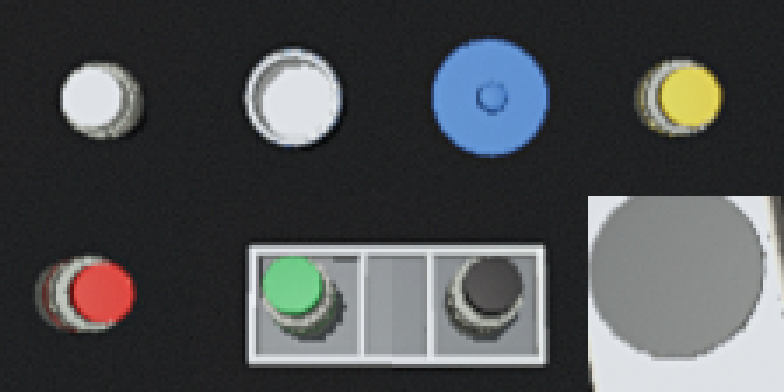

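jog_arm([
  {"slide":[0,0,0],"spin":0.2053},
  {"slide":[0,0,0],"spin":0.2053},
  {"slide":[0,0,0],"spin":0.2053},
  {"slide":[0,0,0],"spin":0.2053},
  {"slide":[0,0,0],"spin":0.2053},
  {"slide":[0,0,0],"spin":0.2053},
  {"slide":[0,0,0],"spin":0.2053},
  {"slide":[0,0,0],"spin":0.2053},
  {"slide":[-0.148,0.0806,0],"spin":0},
  {"slide":[-0.148,0.0806,0],"spin":0},
  {"slide":[-0.148,0.0806,0],"spin":0},
  {"slide":[-0.148,0.0806,0],"spin":0},
  {"slide":[-0.148,0.0806,0],"spin":0},
  {"slide":[-0.148,0.0806,0],"spin":0},
  {"slide":[-0.148,0.0806,0],"spin":0},
  {"slide":[-0.148,0.0806,0],"spin":0},
  {"slide":[-0.148,0.0806,0],"spin":0},
  {"slide":[-0.148,0.0806,0],"spin":0},
  {"slide":[-0.148,0.0806,0],"spin":0},
  {"slide":[-0.148,0.0806,0],"spin":0},
], jaw=1, force=12)

```text
t: 2.6
tool_pos: [0.443, -0.006, 0.1825]
ee_rot: [-2.222, -2.221, 0.0]
wrist_force: [0.6, 0.3, 0.3]
grip_width: 1.002
gripper_force: 0.0
```

jog_arm([
  {"slide":[0,0,0.1333],"spin":0},
  {"slide":[0,0,0.1333],"spin":0},
  {"slide":[0,0,0.1333],"spin":0},
  {"slide":[0,0,0.08],"spin":0},
  {"slide":[0,0,0.0533],"spin":0},
  {"slide":[0,0,0],"spin":0},
])

```text
t: 3.35
tool_pos: [0.4417, -0.0042, 0.0218]
ee_rot: [-2.22, -2.22, 0.002]
wrist_force: [0.8, -0.3, 0.7]
grip_width: 1.003
gripper_force: 0.0
```

jog_arm([
  {"slide":[0,0,0],"spin":0},
  {"slide":[0,0,0],"spin":0},
  {"slide":[0,0,0],"spin":0},
  {"slide":[0,0,0],"spin":0},
  {"slide":[0,0,0],"spin":0},
  {"slide":[0,0,0],"spin":0},
], jaw=0, force=10)

```text
t: 4.1
tool_pos: [0.4427, -0.0044, 0.0228]
ee_rot: [2.221, 2.221, 0.0]
wrist_force: [-1.7, 0.4, 4.5]
grip_width: 0.602
gripper_force: 10.0
```

jog_arm([
  {"slide":[0,0,-0.0533],"spin":0},
  {"slide":[0,0,-0.13],"spin":0},
  {"slide":[0,0,-0.13],"spin":0},
  {"slide":[0,0,-0.12],"spin":0},
  {"slide":[0.0646,0.0275,0],"spin":0},
  {"slide":[0.1292,0.055,0],"spin":0},
  {"slide":[0.1292,0.055,0],"spin":0},
  {"slide":[0.1292,0.055,0],"spin":0},
  {"slide":[0.1292,0.055,0],"spin":0},
  {"slide":[0.1292,0.055,0],"spin":0},
  {"slide":[0.1292,0.055,0],"spin":0},
  {"slide":[0.1292,0.055,0],"spin":0},
  {"slide":[0.0646,0.0275,0],"spin":0},
  {"slide":[0.03,0.01,0],"spin":0},
  {"slide":[-0.03,-0.01,0],"spin":0},
  {"slide":[0,0,0],"spin":0},
])

```text
t: 6.1
tool_pos: [0.5742, 0.3042, 0.1528]
ee_rot: [2.223, 2.22, -0.001]
wrist_force: [0.4, 0.6, -0.6]
grip_width: 0.601
gripper_force: 10.0
```

Run:
```python
from h import *
s=arm.get_state();print(s["tool_pos"],s["grip_width"])
im=arm.grab_frame("scene");cv2.imwrite("pics/s1.png",cv2.resize(im[150:400,150:600],None,fx=1.7,fy=1.7)[:,:,::-1])
```

```text
[0.57418965 0.30423827 0.15275204] 0.6008856156723675
```

View pics/s1.png

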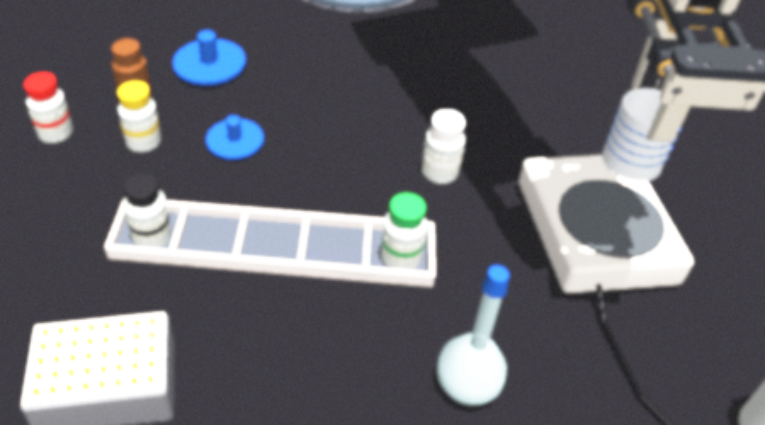

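The beaker is held upright above the plate, seen at about (640,135) in the crop. Lowering it now.

jog_arm([
  {"slide":[0,0,0.1],"spin":0},
  {"slide":[0,0,0.08],"spin":0},
  {"slide":[0,0,0.04],"spin":0},
  {"slide":[0,0,0.02],"spin":0},
  {"slide":[0,0,0.0163],"spin":0},
  {"slide":[0,0,0],"spin":0},
  {"slide":[0,0,0],"spin":0},
])

```text
t: 7.02
tool_pos: [0.5748, 0.3059, 0.0763]
ee_rot: [2.221, 2.221, 0.001]
wrist_force: [0.3, -0.3, -0.1]
grip_width: 0.604
gripper_force: 10.0
```

jog_arm([
  {"slide":[0,0,0],"spin":0},
  {"slide":[0,0,0],"spin":0},
  {"slide":[0,0,0],"spin":0},
  {"slide":[0,0,0],"spin":0},
], jaw=0.9)

```text
t: 7.52
tool_pos: [0.5746, 0.3058, 0.0758]
ee_rot: [2.221, 2.222, 0.0]
wrist_force: [-0.0, 0.2, 0.3]
grip_width: 0.899
gripper_force: 0.0
```

jog_arm([
  {"slide":[0,0,-0.08],"spin":0},
  {"slide":[0,0,-0.16],"spin":0},
  {"slide":[0,0,-0.16],"spin":0},
])

```text
t: 7.9
tool_pos: [0.5744, 0.3057, 0.197]
ee_rot: [-2.221, -2.221, 0.001]
wrist_force: [0.5, 0.6, 0.1]
grip_width: 0.9
gripper_force: 0.0
```

jog_arm([
  {"slide":[-0.1443,-0.0411,0],"spin":0},
  {"slide":[-0.1443,-0.0411,0],"spin":0},
  {"slide":[-0.1443,-0.0411,0],"spin":0},
  {"slide":[-0.1443,-0.0411,0],"spin":0},
  {"slide":[-0.1443,-0.0411,0],"spin":0},
  {"slide":[-0.1443,-0.0411,0],"spin":0},
  {"slide":[-0.1443,-0.0411,0],"spin":0},
  {"slide":[-0.1443,-0.0411,0],"spin":0},
  {"slide":[-0.1443,-0.0411,0],"spin":0},
  {"slide":[-0.1443,-0.0411,0],"spin":0},
  {"slide":[0,0,0.15],"spin":0},
  {"slide":[0,0,0.15],"spin":0},
  {"slide":[0,0,0.1],"spin":0},
  {"slide":[0,0,0],"spin":0},
  {"slide":[0,0,0],"spin":0},
], jaw=0.5)

```text
t: 9.78
tool_pos: [0.452, -0.1274, 0.077]
ee_rot: [2.22, 2.221, 0.001]
wrist_force: [1.1, 0.2, 0.2]
grip_width: 0.501
gripper_force: 0.0
```

Run:
```python
from h import *
s=arm.get_state();print(s["tool_pos"],s["grip_width"])
im=arm.grab_frame("scene");cv2.imwrite("pics/s2.png",cv2.resize(im[150:350,180:580],None,fx=1.9,fy=1.9)[:,:,::-1])
c=blob(hsv(im,(100,120,60),(125,255,255)),(288,231),22)
x,y,w,h=cv2.boundingRect(c);print(x,y,w,h, cast("scene",x+w/2,y+h-w/2*.69,.009))
print(proj("scene",[.4514,-.1272,.039]),proj("scene",[.4514,-.1272,.009]))
im=arm.grab_frame("top");c=blob(hsv(im,(100,80,60),(125,255,255)),(368,290),28)
print(cv2.boundingRect(c))
```

```text
[ 0.4520065  -0.12740317  0.07696154] 0.5011822995290023
270 217 36 28 [ 0.45784623 -0.124331    0.009     ]
[286.25211252 220.01348423] [287.22418834 230.48116315]Traceback (most recent call last):
  File "<stdin>", line 7, in <module>
  File "h.py", line 12, in blob
    return max(cs,key=cv2.contourArea)
ValueError: max() iterable argument is empty
```

View pics/s2.png

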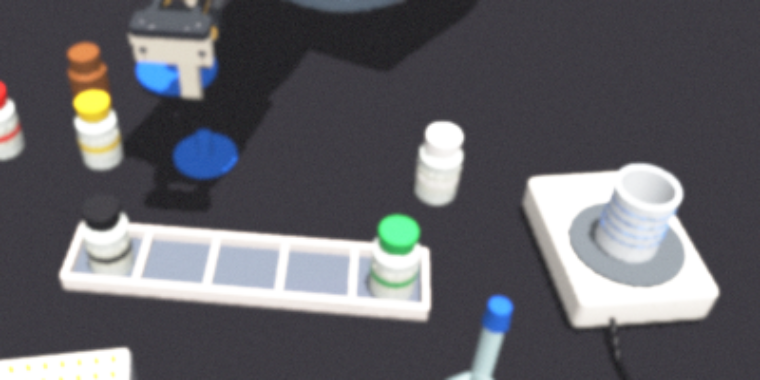

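The beaker stands on the plate at about (635,215). The gripper is over the small cover, and its two position estimates agree to within a few mm.

jog_arm([
  {"slide":[0.0033,0.003,0.1],"spin":0},
  {"slide":[0,0,0.06],"spin":0},
  {"slide":[0,0,0.0467],"spin":0},
  {"slide":[0,0,0],"spin":0},
  {"slide":[0,0,0],"spin":0},
])

```text
t: 10.5
tool_pos: [0.4527, -0.1264, 0.0145]
ee_rot: [2.221, 2.221, 0.001]
wrist_force: [0.9, 0.6, -0.9]
grip_width: 0.502
gripper_force: 0.0
```

jog_arm([
  {"slide":[0,0,0],"spin":0},
  {"slide":[0,0,0],"spin":0},
  {"slide":[0,0,0],"spin":0},
  {"slide":[0,0,0],"spin":0},
  {"slide":[0,0,0],"spin":0},
  {"slide":[0,0,0],"spin":0},
], jaw=0, force=12)

```text
t: 11.25
tool_pos: [0.4522, -0.1261, 0.0138]
ee_rot: [-2.221, -2.221, 0.0]
wrist_force: [0.5, 0.1, 0.7]
grip_width: 0.007
gripper_force: 0.0
```

jog_arm([
  {"slide":[0,0,-0.1],"spin":0},
  {"slide":[0,0,-0.2],"spin":0},
  {"slide":[0,0,-0.2],"spin":0},
  {"slide":[0,-0.2,-0.1],"spin":0},
  {"slide":[0,-0.2,0],"spin":0},
  {"slide":[0,0,0],"spin":0},
  {"slide":[0,0,0],"spin":0},
])

```text
t: 12.12
tool_pos: [0.3369, -0.1265, 0.1921]
ee_rot: [2.221, 2.22, 0.001]
wrist_force: [-0.7, 0.1, 0.3]
grip_width: 0.007
gripper_force: 0.0
```

Run:
```python
from h import *
s=arm.get_state();print(s["tool_pos"],s["grip_width"])
a=arm.grab_frame("scene")[160:300,180:380];b=arm.grab_frame("top")[250:390,300:500]
cv2.imwrite("pics/s3.png",cv2.resize(np.vstack([a,b]),None,fx=2.1,fy=2.1)[:,:,::-1])
```

```text
[ 0.33694657 -0.12645527  0.19206537] 0.007348607485851409
```

View pics/s3.png

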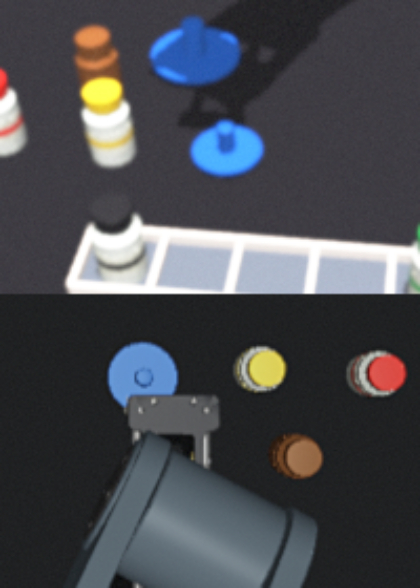

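The cover lies unmoved, knob at about (143,377) in the crop, and the gripper closed on nothing. Checking where the gripper and knob should project.

Run:
```python
from h import *
for z in(.192,.28,.3): print(z,proj("top",[.43,-.1265,z]),proj("top",[.337,-.1265,z]))
im=arm.grab_frame("scene");m=hsv(im,(100,120,60),(125,255,255))
c=blob(m,(288,228),26);x,y,w,h=cv2.boundingRect(c);print(x,y,w,h)
print("knob top scene",cast("scene",288,221,.039),"disc edges",[cast("scene",u,231.5,.009).round(4) for u in(x,x+w)])
print("top knob",cast("top",368.2,289.6,.039),cast("top",367.6,289.2,.009))
b=arm.grab_frame("top")[265:315,340:400]
a=im[205:255,258:318]
cv2.imwrite("pics/s4.png",cv2.resize(np.hstack([a,b]),None,fx=6,fy=6,interpolation=cv2.INTER_NEAREST)[:,:,::-1])
```

```text
0.192 [374.10803172 298.54600048] [374.32542581 348.04923055]
0.28 [378.2496784  298.40672778] [378.52111704 352.10515962]
0.3 [379.28994506 298.37174635] [379.57583744 353.12474635]
270 216 36 29
knob top scene [ 0.45413889 -0.12294854  0.039     ] disc edges [array([ 0.4586, -0.1636,  0.009 ]), array([ 0.4503, -0.0863,  0.009 ])]
top knob [ 0.44967415 -0.12645042  0.039     ] [ 0.45109167 -0.1273073   0.009     ]
```

View pics/s4.png

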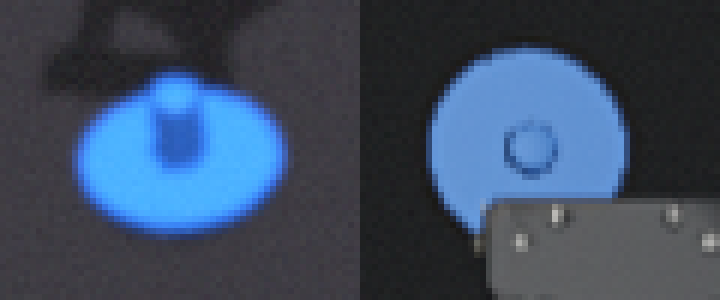

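jog_arm([
  {"slide":[0.0067,0.1278,0],"spin":0},
  {"slide":[0,0.1278,0],"spin":0},
  {"slide":[0,0.1278,0],"spin":0},
  {"slide":[0,0,0.2],"spin":0},
  {"slide":[0,0,0.15],"spin":0},
  {"slide":[0,0,0.1],"spin":0},
  {"slide":[0,0,0.1],"spin":0},
  {"slide":[0,0,0.04],"spin":0},
  {"slide":[0,0,0],"spin":0},
  {"slide":[0,0,0],"spin":0},
], jaw=0.4)

```text
t: 13.58
tool_pos: [0.452, -0.1243, 0.0156]
ee_rot: [2.22, 2.221, 0.001]
wrist_force: [-1.0, 0.1, 0.0]
grip_width: 0.401
gripper_force: 0.0
```

Run:
```python
from h import *
s=arm.get_state();print(s["tool_pos"],s["grip_width"])
im=arm.grab_frame("scene")
print(proj("scene",s["tool_pos"]))
cv2.imwrite("pics/s5.png",cv2.resize(im[150:270,220:380],None,fx=5,fy=5)[:,:,::-1])
```

```text
[ 0.45201305 -0.12434163  0.01555834] 0.4008137674414714
[288.27219554 228.51642178]
```

View pics/s5.png

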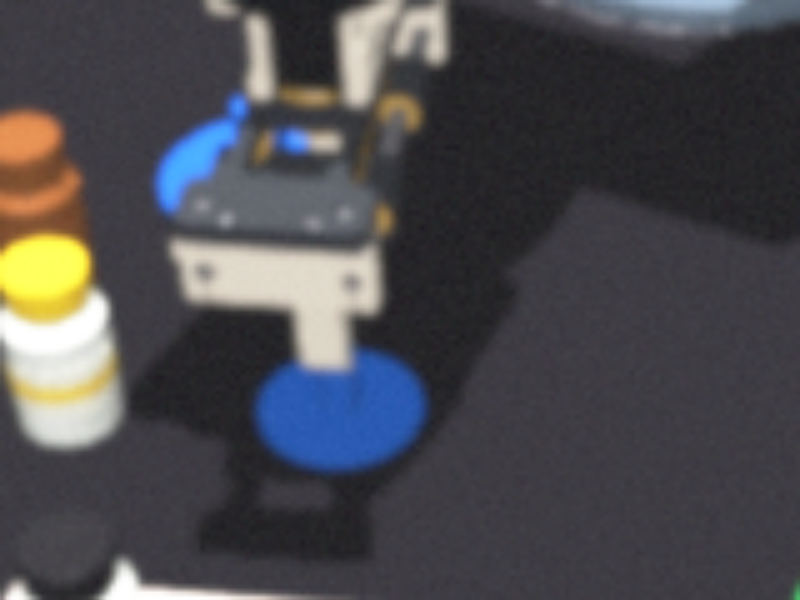

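The near fingertip appears at about (285,224) in the full image, with the disc below it at (288,231). That is higher than its reported height would give, so I'm quantifying it.

Run:
```python
from h import *
s=arm.get_state();p=s["tool_pos"]
for dx in(.0186,.036):
  for z in(.0156,.03,.045,.05): print(dx,z,proj("scene",[p[0]+dx,p[1],z]).round(1))
q=s["qpos"];print(q, s["ee_rot"])
```

```text
0.0186 0.0156 [286.7 234.3]
0.0186 0.03 [286.2 229.3]
0.0186 0.045 [285.7 224. ]
0.0186 0.05 [285.5 222.2]
0.036 0.0156 [285.2 240. ]
0.036 0.03 [284.7 234.9]
0.036 0.045 [284.2 229.6]
0.036 0.05 [284.  227.7]
[-3.67865478e-01  4.68165119e-01  1.98668408e+00  1.75697404e-05
  6.85066183e-01 -3.67994831e-01] [2.22023186e+00 2.22048888e+00 1.08366051e-03]
```

jog_arm([
  {"slide":[0,0,0.03],"spin":0},
  {"slide":[0,0,0.02],"spin":0},
  {"slide":[0,0,0.0167],"spin":0},
  {"slide":[0,0,0],"spin":0},
  {"slide":[0,0,0],"spin":0},
])

```text
t: 14.25
tool_pos: [0.4514, -0.1242, -0.0052]
ee_rot: [2.221, 2.221, 0.0]
wrist_force: [-0.5, 0.6, -0.8]
grip_width: 0.403
gripper_force: 0.0
```

Run:
```python
from h import *
s=arm.get_state();print(s["tool_pos"],s["grip_width"],s["wrist_force"])
im=arm.grab_frame("scene")
cv2.imwrite("pics/s6.png",cv2.resize(im[200:260,250:330],None,fx=7,fy=7)[:,:,::-1])
```

```text
[ 0.45136716 -0.12418028 -0.00524572] 0.40291707844121183 [-0.45077713  0.62339412 -0.78548808]
```

View pics/s6.png

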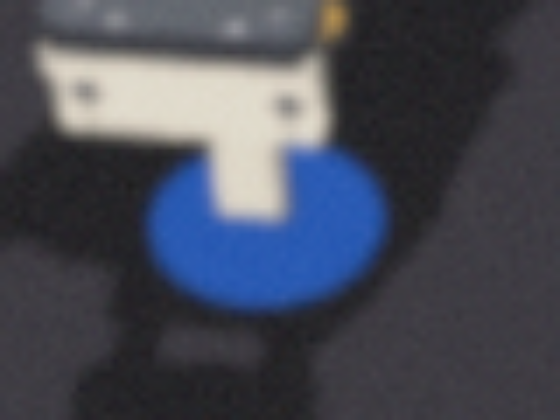

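Reported TCP z is -0.005 with no contact, so the fingertips really are about 30 mm or more above the reported TCP. Closing here.

jog_arm([
  {"slide":[0,0,0],"spin":0},
  {"slide":[0,0,0],"spin":0},
  {"slide":[0,0,0],"spin":0},
  {"slide":[0,0,0],"spin":0},
  {"slide":[0,0,0],"spin":0},
], jaw=0.0)

```text
t: 14.92
tool_pos: [0.4513, -0.1242, -0.0052]
ee_rot: [2.221, 2.221, 0.0]
wrist_force: [-0.1, 0.0, 1.5]
grip_width: 0.186
gripper_force: 12.0
```

jog_arm([
  {"slide":[0,0,0],"spin":0},
  {"slide":[0,0,0],"spin":0},
  {"slide":[0,0,0.02],"spin":0},
  {"slide":[0,0,0.0133],"spin":0},
  {"slide":[0,0,0],"spin":0},
  {"slide":[0,0,0],"spin":0},
], jaw=0.4)

```text
t: 15.68
tool_pos: [0.4513, -0.1242, -0.0153]
ee_rot: [-2.221, -2.221, 0.0]
wrist_force: [-0.1, 0.3, 0.8]
grip_width: 0.397
gripper_force: 0.0
```

jog_arm([
  {"slide":[0,0,0],"spin":0},
  {"slide":[0,0,0],"spin":0},
  {"slide":[0,0,0],"spin":0},
  {"slide":[0,0,0],"spin":0},
], jaw=0.0)

```text
t: 16.18
tool_pos: [0.4513, -0.1242, -0.0152]
ee_rot: [2.221, 2.221, 0.0]
wrist_force: [0.3, 0.1, 0.6]
grip_width: 0.192
gripper_force: 12.0
```

jog_arm([
  {"slide":[0,0,-0.0667],"spin":0},
  {"slide":[0,0,-0.125],"spin":0},
  {"slide":[0,0,-0.125],"spin":0},
  {"slide":[0,0,-0.125],"spin":0},
  {"slide":[0,0,-0.125],"spin":0},
  {"slide":[0.0721,0.0206,0],"spin":0},
  {"slide":[0.1442,0.0411,0],"spin":0},
  {"slide":[0.1442,0.0411,0],"spin":0},
  {"slide":[0.1442,0.0411,0],"spin":0},
  {"slide":[0.1442,0.0411,0],"spin":0},
  {"slide":[0.1442,0.0411,0],"spin":0},
  {"slide":[0.1442,0.0411,0],"spin":0},
  {"slide":[0.1442,0.0411,0],"spin":0},
  {"slide":[0.1442,0.0411,0],"spin":0},
  {"slide":[0.1442,0.0411,0],"spin":0},
  {"slide":[0.0721,0.0206,0],"spin":0},
  {"slide":[0,0,0],"spin":0},
  {"slide":[0,0,0],"spin":0},
])

```text
t: 18.42
tool_pos: [0.5743, 0.3076, 0.1545]
ee_rot: [-2.222, -2.221, 0.001]
wrist_force: [0.1, 0.1, -0.4]
grip_width: 0.189
gripper_force: 12.0
```

Run:
```python
from h import *
s=arm.get_state();print(s["tool_pos"],s["grip_width"])
im=arm.grab_frame("scene")
cv2.imwrite("pics/s7.png",cv2.resize(im[180:330,420:580],None,fx=4,fy=4)[:,:,::-1])
```

```text
[0.57434798 0.30759662 0.15450633] 0.1894576003988185
```

View pics/s7.png

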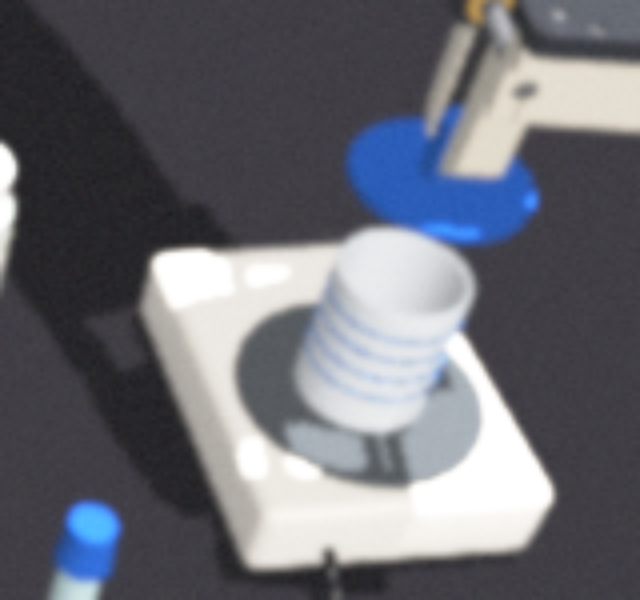

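Cover disc at about (443,180) above the beaker rim at (405,278) in the crop. Checking alignment numerically.

Run:
```python
from h import *
print("rim",cast("scene",521.2,249.2,.124),"cover",cast("scene",530.7,225,.177),"plate",cast("scene",420+359/4,180+392/4,.052))
```

```text
rim [0.57903928 0.30652697 0.124     ] cover [0.57691666 0.30658681 0.177     ] plate [0.58026074 0.30695098 0.052     ]
```

jog_arm([
  {"slide":[0,0,0.08],"spin":0},
  {"slide":[0,0,0.05],"spin":0},
  {"slide":[0,0,0.02],"spin":0},
  {"slide":[0,0,0.014],"spin":0},
  {"slide":[0,0,0],"spin":0},
  {"slide":[0,0,0],"spin":0},
])

```text
t: 19.23
tool_pos: [0.5749, 0.3086, 0.106]
ee_rot: [2.221, 2.221, 0.001]
wrist_force: [0.2, 0.2, -0.9]
grip_width: 0.189
gripper_force: 12.0
```

jog_arm([
  {"slide":[0,0,0],"spin":0},
  {"slide":[0,0,0],"spin":0},
  {"slide":[0,0,0],"spin":0},
  {"slide":[0,0,0],"spin":0},
], jaw=0.4)

```text
t: 19.73
tool_pos: [0.5746, 0.3085, 0.1056]
ee_rot: [2.221, 2.222, 0.0]
wrist_force: [0.6, -0.5, 0.2]
grip_width: 0.401
gripper_force: 0.0
```

jog_arm([
  {"slide":[0,0,-0.05],"spin":0},
  {"slide":[0,0,-0.15],"spin":0},
  {"slide":[0,0,-0.2],"spin":0},
])

```text
t: 20.1
tool_pos: [0.574, 0.3082, 0.227]
ee_rot: [-2.221, -2.221, 0.002]
wrist_force: [0.5, 0.5, 0.3]
grip_width: 0.405
gripper_force: 0.0
```

jog_arm([
  {"slide":[-0.1163,-0.0671,0],"spin":0},
  {"slide":[-0.1163,-0.0671,0],"spin":0},
  {"slide":[-0.1163,-0.0671,0],"spin":0},
  {"slide":[-0.1163,-0.0671,0],"spin":0},
  {"slide":[-0.1163,-0.0671,0],"spin":0},
  {"slide":[0,0,0.15],"spin":0},
  {"slide":[0,0,0.15],"spin":0},
  {"slide":[0,0,0.15],"spin":0},
  {"slide":[0,0,0.15],"spin":0},
  {"slide":[0,0,0.1],"spin":0},
  {"slide":[0,0,0.0783],"spin":0},
  {"slide":[0,0,0],"spin":0},
  {"slide":[0,0,0],"spin":0},
], jaw=0.85)

```text
t: 21.72
tool_pos: [0.4749, 0.1342, -0.0067]
ee_rot: [2.221, 2.221, 0.002]
wrist_force: [0.1, -1.0, -0.6]
grip_width: 0.849
gripper_force: 0.0
```

jog_arm([
  {"slide":[0,0,0],"spin":0},
  {"slide":[0,0,0],"spin":0},
  {"slide":[0,0,0],"spin":0},
  {"slide":[0,0,0],"spin":0},
  {"slide":[0,0,0],"spin":0},
  {"slide":[0,0,0],"spin":0},
], jaw=0, force=15)

```text
t: 22.48
tool_pos: [0.474, 0.134, -0.0079]
ee_rot: [2.221, 2.222, -0.0]
wrist_force: [-1.9, 0.1, 2.4]
grip_width: 0.467
gripper_force: 15.0
```

jog_arm([
  {"slide":[0,0,-0.06],"spin":0},
  {"slide":[0,0,-0.13],"spin":0},
  {"slide":[0,0,-0.14],"spin":0},
  {"slide":[0,0,-0.1367],"spin":0},
  {"slide":[-0.0619,0.0336,0],"spin":0},
  {"slide":[-0.1238,0.0671,0],"spin":0},
  {"slide":[-0.1238,0.0671,0],"spin":0},
  {"slide":[-0.1238,0.0671,0],"spin":0},
  {"slide":[-0.1238,0.0671,0],"spin":0},
  {"slide":[-0.1238,0.0671,0],"spin":0},
  {"slide":[-0.1238,0.0671,0],"spin":0},
  {"slide":[-0.0619,0.0336,0],"spin":0},
  {"slide":[0,0,0],"spin":0},
  {"slide":[0,0,0.15],"spin":0},
  {"slide":[0,0,0.15],"spin":0},
  {"slide":[0,0,0.08],"spin":0},
  {"slide":[0,0,0.05],"spin":0},
  {"slide":[0,0,0.02],"spin":0},
  {"slide":[0,0,0],"spin":0},
  {"slide":[0,0,0],"spin":0},
])

```text
t: 24.98
tool_pos: [0.6155, -0.1261, -0.002]
ee_rot: [2.22, 2.221, 0.001]
wrist_force: [0.2, -0.2, -0.9]
grip_width: 0.468
gripper_force: 15.0
```

Run:
```python
from h import *
s=arm.get_state();print(s["tool_pos"],s["grip_width"],s["wrist_force"])
im=arm.grab_frame("scene")
cv2.imwrite("pics/s8.png",cv2.resize(im[170:330,200:560],None,fx=2.2,fy=2.2)[:,:,::-1])
```

```text
[ 0.61552318 -0.1260738  -0.00196007] 0.468038377007155 [ 0.22185787 -0.23616944 -0.88920272]
```

View pics/s8.png

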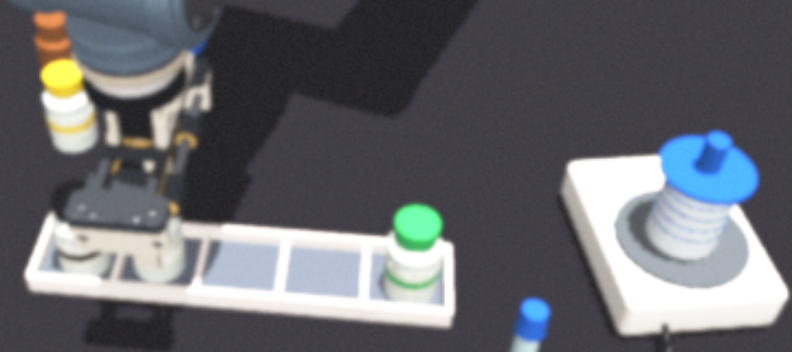

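White stands in the compartment beside black, at about (158,260). The cover is seated level on the beaker at (710,170).

jog_arm([
  {"slide":[0,0,0],"spin":0},
  {"slide":[0,0,0],"spin":0},
  {"slide":[0,0,0],"spin":0},
  {"slide":[0,0,-0.05],"spin":0},
  {"slide":[0,0,-0.15],"spin":0},
  {"slide":[0,0,-0.15],"spin":0},
  {"slide":[0,0,-0.15],"spin":0},
  {"slide":[-0.0991,-0.13,0],"spin":0},
  {"slide":[-0.0991,-0.13,0],"spin":0},
  {"slide":[-0.0991,-0.13,0],"spin":0},
  {"slide":[-0.0991,-0.13,0],"spin":0},
  {"slide":[0,0,0.15],"spin":0},
  {"slide":[0,0,0.15],"spin":0},
  {"slide":[0,0,0.12],"spin":0},
  {"slide":[0,0,0.08],"spin":0},
  {"slide":[0,0,0.0167],"spin":0},
  {"slide":[0,0,0],"spin":0},
  {"slide":[0,0,0],"spin":0},
], jaw=0.7)

```text
t: 27.28
tool_pos: [0.4596, -0.2453, -0.0067]
ee_rot: [2.22, 2.22, 0.001]
wrist_force: [0.3, 0.4, -0.0]
grip_width: 0.696
gripper_force: 0.0
```

jog_arm([
  {"slide":[0,0,0],"spin":0},
  {"slide":[0,0,0],"spin":0},
  {"slide":[0,0,0],"spin":0},
  {"slide":[0,0,0],"spin":0},
  {"slide":[0,0,0],"spin":0},
  {"slide":[0,0,0],"spin":0},
], jaw=0, force=15)

```text
t: 28.02
tool_pos: [0.4591, -0.245, -0.0077]
ee_rot: [2.221, 2.221, 0.0]
wrist_force: [-0.9, 0.2, 5.4]
grip_width: 0.468
gripper_force: 15.0
```

jog_arm([
  {"slide":[0,0,-0.06],"spin":0},
  {"slide":[0,0,-0.13],"spin":0},
  {"slide":[0,0,-0.14],"spin":0},
  {"slide":[0,0,-0.1367],"spin":0},
  {"slide":[0.0525,0.0433,0],"spin":0},
  {"slide":[0.105,0.0867,0],"spin":0},
  {"slide":[0.105,0.0867,0],"spin":0},
  {"slide":[0.105,0.0867,0],"spin":0},
  {"slide":[0.105,0.0867,0],"spin":0},
  {"slide":[0.105,0.0867,0],"spin":0},
  {"slide":[0.0525,0.0433,0],"spin":0},
  {"slide":[0,0,0],"spin":0},
  {"slide":[0,0,0.15],"spin":0},
  {"slide":[0,0,0.15],"spin":0},
  {"slide":[0,0,0.08],"spin":0},
  {"slide":[0,0,0.05],"spin":0},
  {"slide":[0,0,0.02],"spin":0},
  {"slide":[0,0,0],"spin":0},
  {"slide":[0,0,0],"spin":0},
])

```text
t: 30.4
tool_pos: [0.6155, -0.056, -0.002]
ee_rot: [2.221, 2.221, 0.001]
wrist_force: [0.0, -0.5, -0.8]
grip_width: 0.469
gripper_force: 15.0
```

jog_arm([
  {"slide":[0,0,0],"spin":0},
  {"slide":[0,0,0],"spin":0},
  {"slide":[0,0,0],"spin":0},
  {"slide":[0,0,-0.05],"spin":0},
  {"slide":[0,0,-0.15],"spin":0},
  {"slide":[0,0,-0.15],"spin":0},
  {"slide":[0,0,-0.15],"spin":0},
  {"slide":[-0.1469,-0.076,0],"spin":0},
  {"slide":[-0.1469,-0.076,0],"spin":0},
  {"slide":[-0.1469,-0.076,0],"spin":0},
  {"slide":[-0.1469,-0.076,0],"spin":0},
  {"slide":[-0.1469,-0.076,0],"spin":0},
  {"slide":[-0.1469,-0.076,0],"spin":0},
  {"slide":[-0.1469,-0.076,0],"spin":0},
  {"slide":[0,0,0.15],"spin":0},
  {"slide":[0,0,0.15],"spin":0},
  {"slide":[0,0,0.12],"spin":0},
  {"slide":[0,0,0.08],"spin":0},
  {"slide":[0,0,0.0167],"spin":0},
  {"slide":[0,0,0],"spin":0},
], jaw=0.7)

```text
t: 32.9
tool_pos: [0.4558, -0.3647, -0.0069]
ee_rot: [2.221, 2.221, 0.0]
wrist_force: [0.7, -0.3, 0.1]
grip_width: 0.699
gripper_force: 0.0
```

jog_arm([
  {"slide":[0,0,0],"spin":0},
  {"slide":[0,0,0],"spin":0},
  {"slide":[0,0,0],"spin":0},
  {"slide":[0,0,0],"spin":0},
  {"slide":[0,0,0],"spin":0},
  {"slide":[0,0,0],"spin":0},
], jaw=0, force=15)

```text
t: 33.65
tool_pos: [0.4556, -0.3646, -0.0073]
ee_rot: [2.221, 2.221, -0.0]
wrist_force: [-1.0, 0.5, 5.5]
grip_width: 0.471
gripper_force: 15.0
```

jog_arm([
  {"slide":[0,0,-0.06],"spin":0},
  {"slide":[0,0,-0.13],"spin":0},
  {"slide":[0,0,-0.14],"spin":0},
  {"slide":[0,0,-0.1367],"spin":0},
  {"slide":[0.0789,0.0333,0],"spin":0},
  {"slide":[0.1578,0.0665,0],"spin":0},
  {"slide":[0.1578,0.0665,0],"spin":0},
  {"slide":[0.1578,0.0665,0],"spin":0},
  {"slide":[0.1578,0.0665,0],"spin":0},
  {"slide":[0.1578,0.0665,0],"spin":0},
  {"slide":[0.1578,0.0665,0],"spin":0},
  {"slide":[0.1578,0.0665,0],"spin":0},
  {"slide":[0.0789,0.0333,0],"spin":0},
  {"slide":[0,0,0],"spin":0},
  {"slide":[0,0,0.15],"spin":0},
  {"slide":[0,0,0.15],"spin":0},
  {"slide":[0,0,0.08],"spin":0},
  {"slide":[0,0,0.05],"spin":0},
  {"slide":[0,0,0.02],"spin":0},
  {"slide":[0,0,0],"spin":0},
])

```text
t: 36.15
tool_pos: [0.6153, 0.0141, -0.0023]
ee_rot: [2.221, 2.221, 0.001]
wrist_force: [-0.0, -0.0, -1.1]
grip_width: 0.465
gripper_force: 15.0
```

jog_arm([
  {"slide":[0,0,0],"spin":0},
  {"slide":[0,0,0],"spin":0},
  {"slide":[0,0,0],"spin":0},
  {"slide":[0,0,-0.05],"spin":0},
  {"slide":[0,0,-0.15],"spin":0},
  {"slide":[0,0,-0.15],"spin":0},
  {"slide":[0,0,-0.15],"spin":0},
  {"slide":[0,0,-0.15],"spin":0},
  {"slide":[0,-0.15,0],"spin":0},
  {"slide":[0,-0.15,0],"spin":0},
  {"slide":[0,-0.15,0],"spin":0},
  {"slide":[0,-0.15,0],"spin":0},
  {"slide":[0,-0.1,0],"spin":0},
  {"slide":[0,0,0],"spin":0},
  {"slide":[0,0,0],"spin":0},
], jaw=0.7)

```text
t: 38.02
tool_pos: [0.4059, 0.0143, 0.1928]
ee_rot: [2.22, 2.221, 0.002]
wrist_force: [-0.9, 0.6, 0.1]
grip_width: 0.7
gripper_force: 0.0
```

Run:
```python
from h import *
s=arm.get_state();print(s["t"],s["tool_pos"],s["grip_width"],s["gripper_force"])
a=arm.grab_frame("scene")[170:400,200:580];b=arm.grab_frame("top")[130:310,120:500]
cv2.imwrite("pics/s9.png",cv2.resize(np.vstack([a,b]),None,fx=1.45,fy=1.45)[:,:,::-1])
```

```text
38.025 [0.40588982 0.0142655  0.19284482] 0.7004192920515774 0.0
```

View pics/s9.png

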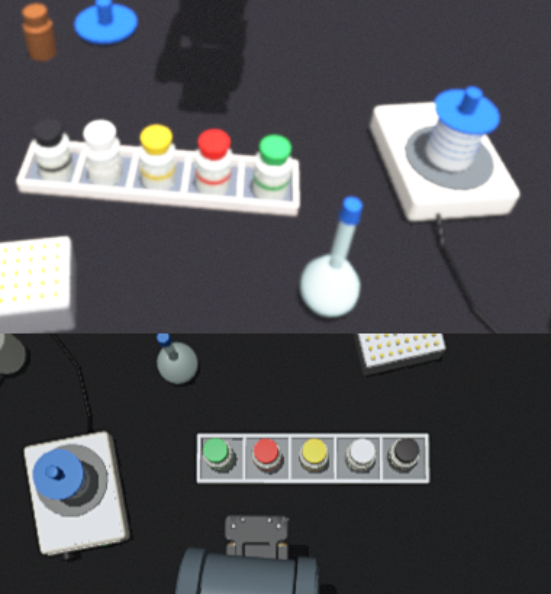

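All five bottles stand in the order black, white, yellow, red, green. The cover sits on the beaker on the plate, and the flask is unmoved. One numeric check, then hand in.

Run:
```python
from h import *
im=arm.grab_frame("top")
e,r=cv2.minEnclosingCircle(blob(hsv(im,(100,80,60),(125,255,255)),(160,228),30))
X=cast("top",*e,.126);print(r,X)
d=np.hypot(*(X[:2]-[.5744,.3056]));print(d)
if d<.011: print(arm.sign_off())
```

```text
17.98739242553711 [0.57317891 0.30452338 0.126     ]
0.0016279321276208374
the job is handed in; nothing more can be done
None
```

The bench is laid out and handed in at about 38 s on the robot clock: black, white, yellow, red, green in the tray, and the covered beaker centred on the stirrer plate (cover measured 1.6 mm from plate centre). The first try at the cover closed on nothing, because the fingertips sit roughly 30 mm above the reported tool position, and lowering further fixed it. I have not seen the judge's verdict.

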